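Stack the loaded stack-nest tote

TASK

Stack the loaded orange tote on the loaded blue tote that stands in the grey steel cradle: turn it half a turn so that it stacks instead of nesting down onto the brass work, set it on the blue tote's shoulders, work it gently along by feel until all four feet drop into their notches, and leave it there fully seated and level. Keep it upright on the way so that nothing spills, never force the totes against each other, and leave the other things on the bench alone.

Things in the scene. Friction and masses are not known exactly. Their poses are not given: they have to be found in the camera images.
- upper_c (a point): Centre (35 mm above the feet) of the orange stack-nest tote to be stacked, loose, 0.3 to 0.6 kg with metal blanks in its bottom (none higher than 40 mm). 180 long (x), 64 wide (y), 70 high (z up). End at +x full height with a white card in a black holder; end at -x cut down to 48 mm. It starts the same way round as the blue tote within 0.9 rad: the way that nests, so half a turn is needed.
- upper_grip (a point): Where to grip the orange tote: on its middle, 61 mm above its feet (26 above its centre), across its width. Vertical rim skirts, 64 mm over the outer faces, run along both long sides from 54 to 70 mm above the feet; the walls below them taper inward to 49 x 168 mm at the base, 6 mm above the feet.
- upper_feet (a point): Point level with the undersides of the orange tote's feet, on its middle. Four feet, 11 mm long in x (tips rounded), 6 mm high, at x = +20 and -71 mm, y = +20 and -20 mm from here, axes as for the tote. Turned half a turn and centred over the blue tote they lie over its four notches.
- upper_card (a point): Middle of the white card on the orange tote's high end, 90 mm from its centre along its +x, 36 mm above its feet. On the turned tote this end lies over the blue tote's low end, towards the cradle's -x.
- stand: Grey steel tote cradle fixed to the bench, 214 (x) x 66 (y) x 42 mm; origin at the centre of its underside, z up. In it stands a blue tote of the same mould loaded with brass burners, feet 24 mm above the bench, high end with card at the cradle's +x, low end at -x, square to the cradle. About 18 N would shift it lengthwise; the end stops allow 16 mm either way.
- seat (a point): Where the orange tote's centre comes when seated, IF the blue tote stands in mid-cradle: 113.5 mm above the bench. But the blue tote stands up to 15 mm either way of that along x, which is not measured: find it by feel or by eye. Sideways (y) it is true to 1 mm. With its feet riding on top of the shoulders the orange tote's centre is 5.5 mm higher.
- shoulders (a point): Middle of the blue tote's shoulder tops (84 mm above the bench, 10 below its rim) if it stands in mid-cradle. Shoulders line both long sides from x = -62 to -10 and +31 to +83 mm from here, y = 18 to 27 mm either side. Each has a notch 14 mm long, 5.5 deep, at x = -20 and +71. The rims are 54 mm apart inside, and the high end wall stops a tote 2.5 mm past its seat.
- low_end (a point): Middle of the blue tote's cut-down end (72 mm above the bench) if it stands in mid-cradle. A turned tote may overhang this end: set down 3 to 34 mm short of its seat, towards the cradle's -x, its feet rest on the shoulders' flats and it slides along +x until they drop into the notches. The same way round it would drop between the shoulders onto the burners.
- empties: Two empty totes of the same mould nested in one another (green below, blue above), 180 x 64 x 96 mm, origin at the centre of the underside; bystander.
- hammer: Hammer 270 mm long lying on the bench, bystander; origin at its underside.
- driver: Screwdriver with a green handle, 190 mm long, lying on the bench, bystander; origin at its underside.
- jar: Closed jar with a white cap, 64 mm across, 85 mm high, bystander; origin at the centre of its underside.
- burner: Turned brass lamp part, 60 mm across, 66 mm high, bystander; origin at the centre of its underside.
- collar: Copper ring 64 mm across, 20 mm high, bystander; origin at the centre of its underside.
- spool: Steel spool 56 mm across, 38 mm high, bystander; origin at the centre of its underside.

How it is judged:
By the outcome, as a careful person would: the job done as asked, in the order asked, and still so for the second after the job is handed in, with the robot touching nothing.
It also fails if it takes over 48 s, if anything falls off the work surface, if the arm or the gripper's body presses on something with over 40 N, if the wrist force passes 120 N, or if a joint passes its speed limit or range.

ROBOT

A 7-joint arm with a two-finger parallel gripper is mounted at the origin on the work surface. World frame = base frame: x ahead of the robot, y to its left, z up, the work surface at z = 0. Lengths are in m, angles in rad, forces in N, time in s.
With the tool pointing down it reaches from about 0.425 to 0.875 m from the base axis. Payload 9.9 kg.
Tool frame: the origin (TCP) lies midway between the tips of the shut fingers; the grasp point (between the pads) lies 19 mm behind it; z points along the fingers, y is the direction in which the jaws open and shut (so a half turn about z gives the same grasp; the last joint's range is limited). The gripper opens to 85 mm and grips with 20 to 120 N. Pads are 22 mm wide; open, the fingers measure 114 mm over their backs; the gripper's body (76 mm by 85 mm) begins 54 mm behind the grasp point. The pads swing forward as they close: fully open they stand 13 mm farther back than shut.
Start: joints at [1.139, 0.576, 0.025, 1.437, -0.015, 1.129, -0.057], TCP at [0.23, -0.635, 0.231] pointing down, gripper open.
Joint ranges: [-2.76, 2.76], [-0.34, 2.15], [-1.52, 1.57], [0.19, 2.46], [-1.09, 4.23], [0.17, 1.99], [-2.82, 2.82]. Speed limits (rad/s): [2.22, 2.22, 3.01, 3.01, 3.14, 3.14, 3.14].

INTERFACE

Orientations are given as a rotation vector (axis times angle).
In Python, from plant import telemetry, vision, arm gives the robot as it stands.
- The arm moves only by the shell command python3 -m creep 'ROWS'. ROWS is JSON, one flat list of numbers, 7 for each row, row after row: the shift along the tool's x, y, z normalised to -1 to 1, where 1 is 15 cm, then the turn, a rotation vector about the tool's x, y, z normalised to -1 to 1, where 1 is 180 degrees, then the gripper's target within -1 to 1 (shut at 1, half-way at 0, fully open at -1). A call has 1 to 12 rows; each row is the pose to reach, as a shift and turn from the pose commanded when the call began, along the tool's axes at that moment, turning the shorter way round; what a row does not reach only later rows make up. A row lasts 1/12 s, in which the tool goes at most 41.7 mm and 7.16 degrees, less where a joint would pass 70% of its speed; a pose out of reach is approached as far as the arm can. A call with a number of a shift or a turn outside -1 to 1 is refused whole. A call with a gripper value outside its range is refused whole. The fingers move at their own pace and stop on an object; the grip force is fixed at half the most. Time passes only in rows, so rows that repeat a pose let the fingers close. It gives the time, the measured TCP pose, the force and the opening at its end, in the units of the state.
- telemetry.get_state(): the state, without advancing time (a new reading comes with each control period).
- vision.get_image(name): name is "scene" or "top" or "wrist"; returns a dict with "img" (384x512x3 uint8, red, green, blue), "fov_y" (degrees; the focal length in pixels is half the picture's height over the tangent of half this angle, whatever the lens; pixels are square), "cx", "cy" (the principal point, pixels), "rvec" (rotation vector, rad) and "tvec" (3), from world to camera coordinates, as OpenCV has them. Camera axes: x right, y down, z forward; pixel columns grow to the right and rows downward; lengths in m; the calibration is good to about 2 mm. The wrist camera is an equidistant fisheye: a pixel r from the principal point sees the ray r / f radians off the axis. A picture is of the moment at which its call begins. There is no depth.
- arm.close_job(): hands the job in, once; it reports no verdict.
The state is a dict: "t": time; "joint_pos": joint angles; "qvel": joint speeds; "joint_torque": joint torques, N m; "position": TCP position; "ee_rot": TCP orientation; "wrist_force": force on the tool from outside, world axes, zero at the start; "wrist_torque": the same for the moment, N m; "width": finger opening in m.
Only numpy, scipy, OpenCV 4.12 (cv2) and the standard library are available. Lean on these libraries where they do the work, as an engineer would, in place of code of your own. Each camera call takes 0.05 s, during which the arm holds its last target. There are 200 camera calls.

## Working session

There is one attempt and no reset: what is moved stays moved. The work goes in short steps, Python scripts to look and compute and a shell command to move; the robot and the scene stay as the last step left them, time stands still between calls to the robot, and variables do not carry over. Pictures are saved under pics/ and viewed, about 8 in all and at most 12, crops included, and the job is handed in when it is done.

```bash
mkdir -p pics; ls; cat > h.py <<'E'
import numpy as np, cv2
from plant import telemetry, vision, arm
from scipy.spatial.transform import Rotation as R
def grab(n,f=None):
    d=vision.get_image(n)
    if f: cv2.imwrite('pics/'+f,d['img'][:,:,::-1])
    np.save('pics/'+n+'.npy',d,allow_pickle=True); return d
def load(n): return np.load('pics/'+n+'.npy',allow_pickle=True).item()
def ray(d,uv):
    uv=np.atleast_2d(uv).astype(float); f=d['img'].shape[0]/2/np.tan(np.radians(d['fov_y'])/2)
    a=(uv-[d['cx'],d['cy']])/f
    if d.get('fish'):
        r=np.linalg.norm(a,axis=1,keepdims=True); v=np.hstack([a/np.maximum(r,1e-9)*np.sin(r),np.cos(r)])
    else: v=np.hstack([a,np.ones((len(a),1))])
    M=R.from_rotvec(np.ravel(d['rvec'])).as_matrix()
    return -M.T@np.ravel(d['tvec']), v@M
def onz(d,uv,z):
    o,v=ray(d,uv); return o+v*((z-o[2])/v[:,2:3])
def st():
    s=telemetry.get_state(); 
    for k in ('t','position','ee_rot','joint_pos','wrist_force','wrist_torque','width'): print(k,np.round(s[k],4))
    return s
E
python3 - <<'E'
from h import *
st()
a=grab('scene'); b=grab('top')
for d in (a,b): print(d['fov_y'],d['cx'],d['cy'],ray(d,[[256,192]]))
im=np.vstack([a['img'],b['img']])[:,:,::-1]
cv2.imwrite('pics/scene.png',cv2.resize(a['img'][:,:,::-1],(768,576)));cv2.imwrite('pics/top.png',cv2.resize(b['img'][:,:,::-1],(768,576)))
E
```

```text
pics
t 0.0
position [ 0.2299 -0.6341  0.2304]
ee_rot [-3.0926e+00 -5.4340e-01  6.0000e-04]
joint_pos [ 1.1392  0.5765  0.0248  1.4379 -0.015   1.129  -0.0565]
wrist_force [-0.8075 -0.4267  0.7664]
wrist_torque [-0.0001  0.0294 -0.0151]
width 0.0852
45.64546115802818 257.29807067723425 193.55123017867848 (array([ 1.2732768 , -0.63250365,  1.11056308]), array([[-0.52221656,  0.45316238, -0.72246341]]))
49.71935152164815 260.60808057390557 186.44603154285866 (array([ 0.49352202, -0.00709984,  1.40273634]), array([[ 0.03332801,  0.01152704, -0.99952972]]))
```

View pics/top.png

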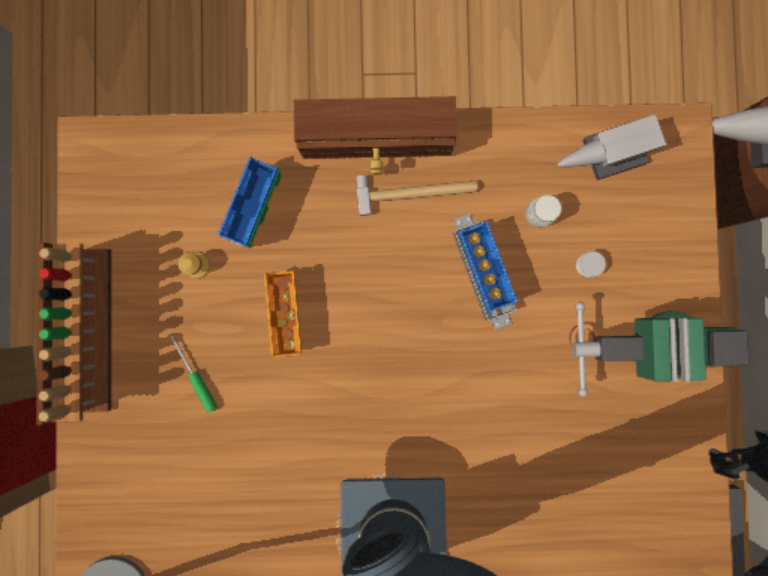

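View pics/scene.png

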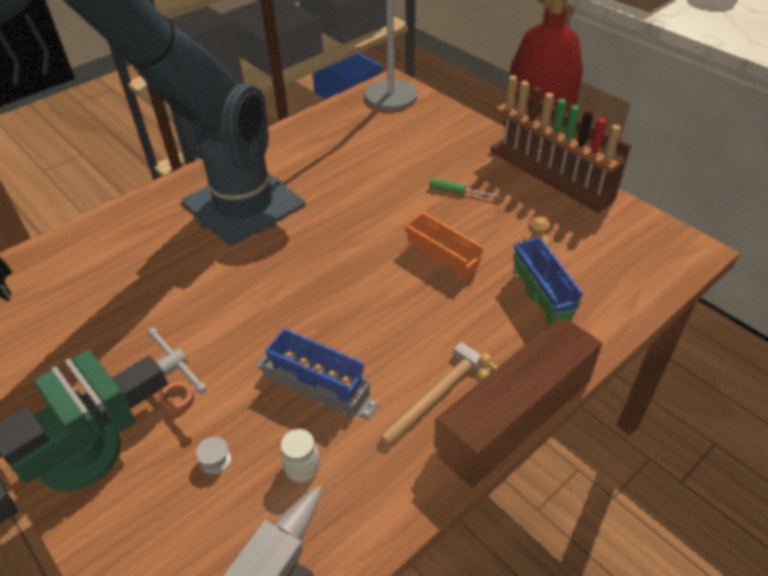

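The top view shows orange at (283,313) and blue in the cradle at (487,270). The scene view shows both from the +x/-y side. Next I'll segment them and enlarge crops to tell the high ends.

```bash
python3 - <<'E'
from h import *
a=load('scene');b=load('top')
c=lambda d,x,y,w,h,k:cv2.resize(d['img'][y:y+h,x:x+w,::-1],(400,300),interpolation=cv2.INTER_CUBIC)
im=np.vstack([np.hstack([c(a,255,130,80,60,5),c(a,165,215,96,72,5)]),np.hstack([c(b,145,170,96,72,5),c(b,275,140,106,80,5)])])
cv2.imwrite('pics/crop.png',im)
h=cv2.cvtColor(b['img'],cv2.COLOR_RGB2HSV)
def comp(m,x,y,w,hh):
    z=np.zeros_like(m);z[y:y+hh,x:x+w]=m[y:y+hh,x:x+w];z=cv2.morphologyEx(z,cv2.MORPH_CLOSE,np.ones((5,5)))
    cs,_=cv2.findContours(z,0,1);return max(cs,key=cv2.contourArea)
mo=cv2.inRange(h,(5,190,120),(20,255,255)); mb=cv2.inRange(h,(100,120,40),(125,255,255))
for n,m,box,z in(('or',mo,(165,170,50,75),.066),('bl',mb,(295,140,60,75),.09)):
    k=comp(m,*box);r=cv2.minAreaRect(k);p=cv2.boxPoints(r);w=onz(b,p,z)
    print(n,r,'\n',p,w.round(3),w.mean(0).round(4),[np.linalg.norm(w[i]-w[i-1]).round(3) for i in range(4)])
E
```

```text
or ((188.3319854736328, 208.6516571044922), (56.22269821166992, 20.280006408691406), 84.80557250976562) 
 [[175.68855 181.57379]
 [195.88527 179.73773]
 [200.97542 235.72952]
 [180.7787  237.56558]] [[0.577 0.267 0.066]
 [0.582 0.202 0.066]
 [0.401 0.188 0.066]
 [0.397 0.253 0.066]] [0.4895 0.2274 0.066 ] [np.float64(0.181), np.float64(0.066), np.float64(0.181), np.float64(0.065)]
bl ((324.5342712402344, 177.42466735839844), (56.881996154785156, 20.36515998840332), 69.44395446777344) 
 [[305.01373 154.36987]
 [324.0822  147.21918]
 [344.0548  200.47946]
 [324.98633 207.63016]] [[ 0.654 -0.15   0.09 ]
 [ 0.675 -0.212  0.09 ]
 [ 0.504 -0.27   0.09 ]
 [ 0.483 -0.209  0.09 ]] [ 0.5791 -0.2103  0.09  ] [np.float64(0.18), np.float64(0.065), np.float64(0.181), np.float64(0.065)]
```

View pics/crop.png

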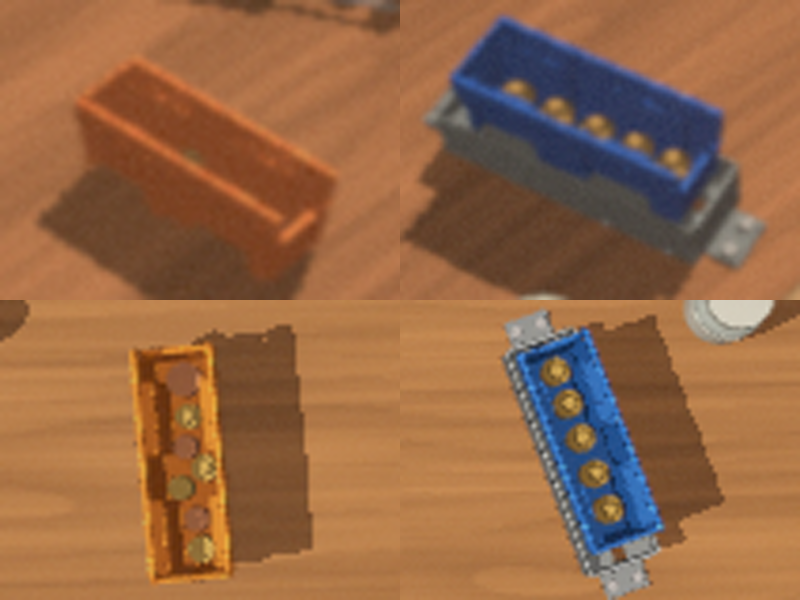

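Sizes agree at 181 x 65 mm. Both low ends face away from the robot, so each tote's +x points to world -x: orange yaw is about 184.4°, blue about 198.9°. I'll move over the blue tote first for a close look with the wrist camera.

```bash
python3 -m creep '[0.8,-0.47,-0.12,0,0,0,-1, 0.8,-0.47,-0.12,0,0,0,-1, 0.8,-0.47,-0.12,0,0,0,-1, 0.8,-0.47,-0.12,0,0,0,-1]'
python3 -m creep '[0.8,-0.47,-0.12,0,0,0,-1, 0.8,-0.47,-0.12,0,0,0,-1, 0.8,-0.47,-0.12,0,0,0,-1, 0.8,-0.47,-0.12,0,0,0,-1]'
python3 -m creep '[0.8,-0.47,-0.12,0,0,0,-1, 0.8,-0.47,-0.12,0,0,0,-1, 0.8,-0.47,-0.12,0,0,0,-1, 0.8,-0.47,-0.12,0,0,0,-1]'
python3 -m creep '[0.75,-0.47,-0.12,0,0,0,-1, 0.75,-0.47,-0.12,0,0,0,-1, 0.75,-0.47,-0.12,0,0,0,-1, 0.75,-0.47,-0.12,0,0,0,-1, 0.75,-0.47,-0.12,0,0,0,-1, 0.75,-0.47,-0.12,0,0,0,-1]'
python3 - <<'E'
from h import *
st(); d=grab('wrist'); print({k:d[k] for k in d if k!='img'})
cv2.imwrite('pics/w1.png',cv2.resize(d['img'][:,:,::-1],(768,576)))
E
```

```text
t: 0.43
position: [0.324, -0.5224, 0.2497]
ee_rot: [-3.09, -0.553, -0.005]
wrist_force: [0.9, 0.3, 0.5]
width: 0.0851
t: 0.77
position: [0.4124, -0.4147, 0.2678]
ee_rot: [-3.09, -0.554, -0.005]
wrist_force: [0.9, 0.8, -0.5]
width: 0.0847
t: 1.1
position: [0.5008, -0.3068, 0.2857]
ee_rot: [-3.09, -0.554, -0.004]
wrist_force: [0.6, 1.1, 0.5]
width: 0.0852
t: 1.6
position: [0.5783, -0.2079, 0.3028]
ee_rot: [-3.094, -0.546, 0.001]
wrist_force: [-0.2, -0.5, 0.8]
width: 0.0855
t 1.6
position [ 0.5783 -0.2079  0.3028]
ee_rot [-3.0936e+00 -5.4620e-01  1.4000e-03]
joint_pos [ 0.3077  0.4326 -0.0614  1.4917  0.0276  1.2191 -0.9788]
wrist_force [-0.1921 -0.5498  0.7685]
wrist_torque [-0.1013  0.0171  0.0479]
width 0.0855
{'fov_y': 65.70646984690485, 'cx': 259.3224107798749, 'cy': 193.79133709572181, 'rvec': array([-2.38237408,  1.66961081,  0.2280122 ]), 'tvec': array([-0.39235903,  0.40024347,  0.57363845])}
```

View pics/w1.png

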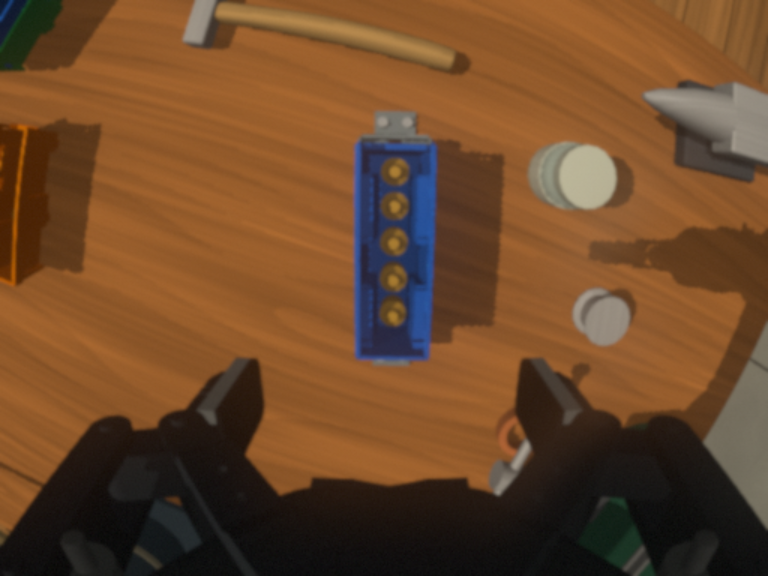

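The wrist view shows blue from (396,140) at its far, low end to (393,358) at its near, high end, with five burners in it. A corner of orange is at (20,200). Next I'll rectify it onto the rim plane.

```bash
cat >> h.py <<'E'
def rect(d,m,z,cl=5):
    "largest blob of mask m, its contour cast on plane z, min-area rectangle: centre, yaw deg of long axis, sizes"
    m=cv2.morphologyEx(m,cv2.MORPH_CLOSE,np.ones((cl,cl)))
    k=max(cv2.findContours(m,0,cv2.CHAIN_APPROX_NONE)[0],key=cv2.contourArea)[:,0]
    P=onz(d,k,z)[:,:2]; r=cv2.minAreaRect((P*1000).astype(np.float32)); q=cv2.boxPoints(r)
    e=q[1]-q[0],q[2]-q[1]; l=max(e,key=np.linalg.norm)
    return np.round(r[0],1),np.degrees(np.arctan2(l[1],l[0]))%180,np.round(r[1],1),q.round(1)
E
python3 - <<'E'
from h import *
d=load('wrist'); d['fish']=1; print('cam',ray(d,[[259,194]]))
h=cv2.cvtColor(d['img'],cv2.COLOR_RGB2HSV); m=cv2.inRange(h,(100,120,40),(125,255,255)); m[:,:220]=0; m[:,310:]=0; m[:80]=0;m[250:]=0
print(rect(d,m,.094))
# side lines: rows' leftmost / rightmost edges cast on rim plane
L=[];Q=[]
for v in range(105,230,4):
    x=np.where(m[v])[0]; L.append([x[0]-.5,v]);Q.append([x[-1]+.5,v])
for e in (L,Q):
    P=onz(d,e,.094)[:,:2]*1000; l=cv2.fitLine(P.astype(np.float32),cv2.DIST_HUBER,0,.01,.01).ravel(); print(l.round(4),np.degrees(np.arctan2(l[1],l[0]))%180)
b=load('top'); h=cv2.cvtColor(b['img'],cv2.COLOR_RGB2HSV)
m=cv2.inRange(h,(100,120,40),(125,255,255)); k=np.zeros_like(m);k[140:215,295:355]=m[140:215,295:355];print('top',rect(b,k,.094))
m=cv2.inRange(h,(5,190,120),(20,255,255)); k=np.zeros_like(m);k[170:245,165:215]=m[170:245,165:215];print('top or',rect(b,k,.07))
c=cv2.resize(d['img'][75:255,225:305,::-1],(320,720))[:, :]; c=cv2.rotate(c,cv2.ROTATE_90_CLOCKWISE); cv2.imwrite('pics/bl.png',c)
E
```

```text
cam (array([ 0.64129486, -0.18414848,  0.44500759]), array([[-0.2538155 , -0.09185832, -0.96288096]]))
(array([ 577.8, -211.8]), np.float32(19.137705), array([179.3,  62.4]), array([[ 482.8, -211.7],
       [ 503.3, -270.7],
       [ 672.7, -211.9],
       [ 652.3, -152.9]], dtype=float32))
[ 9.446000e-01  3.283000e-01  5.887168e+02 -1.746045e+02] 19.164843
[ 9.452000e-01  3.265000e-01  5.886352e+02 -2.409340e+02] 19.053566
top (array([ 578.7, -209.7]), np.float32(18.963966), array([179.7,  64.6]), array([[ 483.2, -208.4],
       [ 504.2, -269.5],
       [ 674.2, -211.1],
       [ 653.2, -150. ]], dtype=float32))
top or (array([489.5, 226.7]), np.float32(4.348015), array([180.2,  65. ]), array([[397.1, 252.2],
       [402.1, 187.5],
       [581.8, 201.1],
       [576.9, 265.9]], dtype=float32))
```

View pics/bl.png

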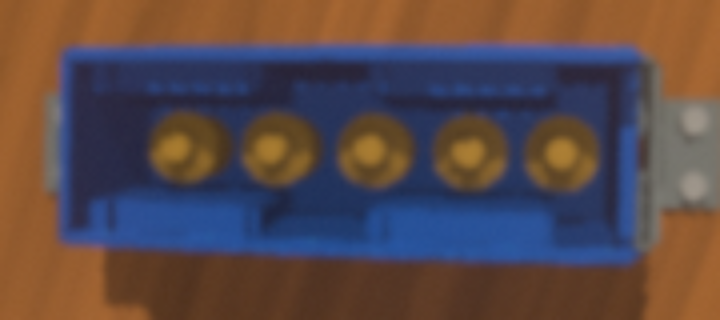

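The two views agree. Blue's centre is at about (0.578,-0.211), yaw 19.1°, with the low end away from the robot. Moving over orange now, turning +164° in yaw.

```bash
python3 -m creep '[0.14,-0.97,0.2,0,0,-0.31,-1, 0.14,-0.97,0.2,0,0,-0.31,-1, 0.14,-0.97,0.2,0,0,-0.31,-1, 0.14,-0.97,0.2,0,0,-0.31,-1, 0.14,-0.97,0.2,0,0,-0.31,-1, 0.14,-0.97,0.2,0,0,-0.31,-1, 0.14,-0.97,0.2,0,0,-0.31,-1, 0.14,-0.97,0.2,0,0,-0.31,-1, 0.14,-0.97,0.2,0,0,-0.31,-1]'
python3 -m creep '[0.89,-0.43,0.2,0,0,-0.31,-1, 0.89,-0.43,0.2,0,0,-0.31,-1, 0.89,-0.43,0.2,0,0,-0.31,-1, 0.89,-0.43,0.2,0,0,-0.31,-1, 0.89,-0.43,0.2,0,0,-0.31,-1, 0.89,-0.43,0.2,0,0,-0.31,-1, 0.89,-0.43,0.2,0,0,-0.31,-1, 0.89,-0.43,0.2,0,0,-0.31,-1, 0.89,-0.43,0.2,0,0,-0.31,-1]'
python3 -m creep '[0.86,0.49,0.2,0,0,-0.293,-1, 0.86,0.49,0.2,0,0,-0.293,-1, 0.86,0.49,0.2,0,0,-0.293,-1, 0.86,0.49,0.2,0,0,-0.293,-1, 0.86,0.49,0.2,0,0,-0.293,-1, 0.86,0.49,0.2,0,0,-0.293,-1, 0.86,0.49,0.2,0,0,-0.293,-1, 0.86,0.49,0.2,0,0,-0.293,-1, 0.86,0.49,0.2,0,0,-0.293,-1, 0.86,0.49,0.2,0,0,-0.293,-1]'
python3 - <<'E'
from h import *
s=st(); d=grab('wrist'); d['fish']=1
M=R.from_rotvec(s['ee_rot']).as_matrix();print('yaw',np.degrees(np.arctan2(M[1,0],M[0,0])))
h=cv2.cvtColor(d['img'],cv2.COLOR_RGB2HSV); m=cv2.inRange(h,(5,200,110),(20,255,255))
print(ray(d,[[256,192]])); cv2.imwrite('pics/w2.png',np.vstack([d['img'][:,:,::-1]])); cv2.imwrite('pics/w2m.png',m)
E
```

```text
t: 2.4
position: [0.5476, -0.0665, 0.2731]
ee_rot: [2.478, 1.93, -0.001]
wrist_force: [1.1, -0.2, 0.4]
width: 0.0852
t: 3.15
position: [0.5187, 0.0794, 0.243]
ee_rot: [-1.291, -2.864, 0.001]
wrist_force: [-0.5, -0.4, 0.5]
width: 0.0856
t: 3.98
position: [0.4884, 0.2252, 0.2131]
ee_rot: [0.106, -3.139, 0.001]
wrist_force: [0.1, -0.7, -0.0]
width: 0.0854
t 3.9833
position [0.4884 0.2252 0.2131]
ee_rot [ 1.0550e-01 -3.1395e+00  7.0000e-04]
joint_pos [ 0.0433  0.488  -0.8374  1.8069  0.4174  1.0342  0.6827]
wrist_force [ 0.141  -0.7012 -0.0216]
wrist_torque [ 0.0104  0.016  -0.075 ]
width 0.0854
yaw -176.14902823536917
(array([0.41948899, 0.2211444 , 0.35537018]), array([[ 0.26360809,  0.00488498, -0.9646175 ]]))
```

View pics/w2.png

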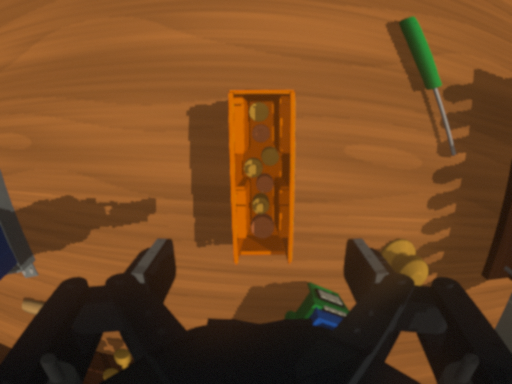

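Orange is centred between the fingers. Its high end is at row 90, nearest the robot, and its low end at row 258. Next I'll measure its rim from here.

```bash
python3 - <<'E'
from h import *
d=load('wrist'); d['fish']=1
h=cv2.cvtColor(d['img'],cv2.COLOR_RGB2HSV).astype(int); m=((h[:,:,1]>225)&(h[:,:,2]>130)&(h[:,:,0]<22)).astype(np.uint8)*255
z=np.zeros_like(m);z[84:268,222:302]=m[84:268,222:302]
print(rect(d,z,.07))
L=[];Q=[]
for v in range(96,256,4):
    x=np.where(z[v])[0]; L.append([x[0]-.5,v]);Q.append([x[-1]+.5,v])
for e in (L,Q):
    P=onz(d,e,.07)[:,:2]*1000; l=cv2.fitLine(P.astype(np.float32),cv2.DIST_HUBER,0,.01,.01).ravel(); print(l.round(4),np.degrees(np.arctan2(l[1],l[0]))%180, 'y at 489.5:',l[3]+(489.5-l[2])*l[1]/l[0])
E
```

```text
(array([486.8, 227.4]), np.float32(4.4848795), array([180.3,  63.9]), array([[394.5, 252.2],
       [399.5, 188.5],
       [579.2, 202.6],
       [574.2, 266.3]], dtype=float32))
[9.972000e-01 7.530000e-02 4.827386e+02 1.954720e+02] 4.3174853 y at 489.5: 195.98251
[9.971000e-01 7.590000e-02 4.782095e+02 2.588198e+02] 4.3533487 y at 489.5: 259.67935
```

```bash
python3 -m creep '[0,0.015,0.3,0,0,-0.003,-1, 0,0.015,0.6,0,0,-0.003,-1, 0,0.015,0.8,0,0,-0.003,-1, 0,0.015,0.8,0,0,-0.003,-1, 0,0.015,0.8,0,0,-0.003,-1]'
python3 -m creep '[0,0,0.2,0,0,0,-1, 0,0,0.387,0,0,0,-1, 0,0,0.387,0,0,0,-1, 0,0,0.387,0,0,0,-1]'
python3 -m creep '[0,0,0,0,0,0,1, 0,0,0,0,0,0,1, 0,0,0,0,0,0,1, 0,0,0,0,0,0,1, 0,0,0,0,0,0,1, 0,0,0,0,0,0,1, 0,0,0,0,0,0,1, 0,0,0,0,0,0,1]'
```

```text
t: 4.45
position: [0.4872, 0.2279, 0.0927]
ee_rot: [0.129, -3.136, 0.002]
wrist_force: [-0.3, 0.0, 0.7]
width: 0.0853
t: 4.78
position: [0.4886, 0.2288, 0.0369]
ee_rot: [-0.13, 3.138, -0.0]
wrist_force: [0.6, 0.4, 0.3]
width: 0.0856
t: 5.45
position: [0.4894, 0.229, 0.0379]
ee_rot: [-0.13, 3.135, 0.002]
wrist_force: [-1.5, -2.5, 12.1]
width: 0.0634
```

Gripped at 63.4 mm. Lifting gently.

```bash
python3 -m creep '[0,0,-0.05,0,0,0,1, 0,0,-0.15,0,0,0,1, 0,0,-0.3,0,0,0,1, 0,0,-0.45,0,0,0,1, 0,0,-0.6,0,0,0,1, 0,0,-0.75,0,0,0,1, 0,0,-0.85,0,0,0,1, 0,0,-0.9,0,0,0,1, 0,0,-0.9,0,0,0,1, 0,0,-0.9,0,0,0,1]'
python3 - <<'E'
from h import *
st(); d=grab('wrist'); s=grab('scene')
im=np.hstack([cv2.resize(d['img'],(400,300)),cv2.resize(s['img'][80:200,230:390],(400,300))]); cv2.imwrite('pics/lift.png',im[:,:,::-1])
E
```

```text
t: 6.28
position: [0.488, 0.228, 0.1704]
ee_rot: [-0.131, 3.138, -0.0]
wrist_force: [-0.1, 0.3, -4.3]
width: 0.063
t 6.2833
position [0.488  0.228  0.1704]
ee_rot [-1.3110e-01  3.1384e+00 -3.0000e-04]
joint_pos [ 0.0146  0.5364 -0.8121  1.8616  0.4748  0.948   0.6412]
wrist_force [-0.1283  0.2975 -4.2654]
wrist_torque [-0.0449 -0.0608  0.0061]
width 0.063
```

View pics/lift.png

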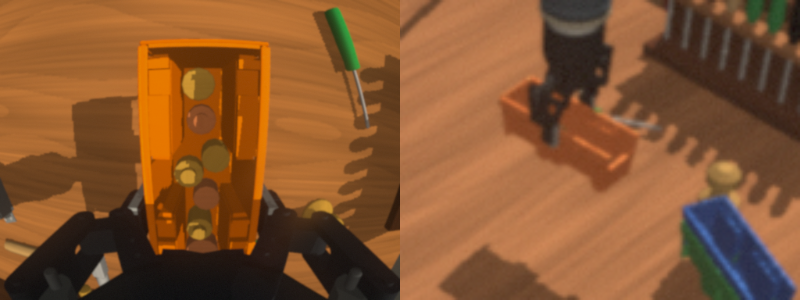

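The tote hangs level and weighs about 4.3 N (0.44 kg), contents in place. Carrying it in smooth rows with the half turn clockwise.

```bash
python3 -m creep '[-0.005,-0.04,0,0,0,0.012,1, -0.02,-0.12,0,0,0,0.037,1, -0.03,-0.21,0,0,0,0.065,1, -0.043,-0.3,0,0,0,0.093,1, -0.056,-0.39,0,0,0,0.121,1, -0.07,-0.48,0,0,0,0.15,1, -0.083,-0.57,0,0,0,0.178,1, -0.096,-0.66,0,0,0,0.207,1, -0.108,-0.75,0,0,0,0.235,1, -0.12,-0.83,0,0,0,0.26,1, -0.131,-0.91,0,0,0,0.285,1, -0.142,-0.982,0,0,0,0.307,1]'
python3 -m creep '[-0.074,-0.037,0,0,0,0.026,1, -0.148,-0.074,0,0,0,0.051,1, -0.222,-0.111,0,0,0,0.077,1, -0.296,-0.148,0,0,0,0.102,1, -0.37,-0.185,0,0,0,0.128,1, -0.444,-0.222,0,0,0,0.154,1, -0.518,-0.259,0,0,0,0.179,1, -0.592,-0.296,0,0,0,0.205,1, -0.666,-0.333,0,0,0,0.23,1, -0.74,-0.37,0,0,0,0.256,1, -0.814,-0.407,0,0,0,0.281,1, -0.888,-0.444,0,0,0,0.307,1]'
python3 -m creep '[-0.074,0.04,0,0,0,0.026,1, -0.16,0.087,0,0,0,0.056,1, -0.25,0.136,0,0,0,0.088,1, -0.34,0.185,0,0,0,0.12,1, -0.43,0.234,0,0,0,0.152,1, -0.52,0.284,0,0,0,0.183,1, -0.61,0.333,0,0,0,0.215,1, -0.69,0.376,0,0,0,0.243,1, -0.76,0.415,0,0,0,0.268,1, -0.82,0.447,0,0,0,0.289,1, -0.86,0.469,0,0,0,0.303,1, -0.871,0.475,0,0,0,0.307,1]'
python3 -m creep '[0,0,0,0,0,0,1, 0,0,0,0,0,0,1, 0,0,0,0,0,0,1]'
python3 - <<'E'
from h import *
s=st(); M=R.from_rotvec(s['ee_rot']).as_matrix();print('yaw',np.degrees(np.arctan2(M[1,0],M[0,0])),M[:,2])
e=np.array([.5884,-.2075,s['position'][2]])-s['position'];print('tool err norm',M.T@e/.15)
w=grab('wrist'); b=grab('top')
h=cv2.cvtColor(b['img'],cv2.COLOR_RGB2HSV);m=cv2.inRange(h,(5,190,120),(20,255,255)); k=np.zeros_like(m);k[130:225,290:370]=m[130:225,290:370];z=s['position'][2]+.032
for c in(5,25): print('top or',rect(b,k,z,c))
im=np.hstack([cv2.resize(w['img'],(400,300)),cv2.resize(b['img'][130:220,270:390],(400,300))]); cv2.imwrite('pics/over.png',im[:,:,::-1])
E
```

```text
t: 7.38
position: [0.5213, 0.082, 0.1694]
ee_rot: [-1.347, -2.837, 0.002]
wrist_force: [0.3, -0.9, -3.5]
width: 0.0631
t: 8.38
position: [0.5546, -0.0627, 0.1694]
ee_rot: [-2.509, -1.889, 0.002]
wrist_force: [0.5, -0.5, -3.6]
width: 0.0631
t: 9.38
position: [0.5877, -0.2085, 0.1692]
ee_rot: [3.099, 0.511, -0.003]
wrist_force: [0.6, -0.4, -3.5]
width: 0.063
t: 9.63
position: [0.5881, -0.206, 0.1699]
ee_rot: [-3.097, -0.522, 0.001]
wrist_force: [0.2, 0.1, -2.3]
width: 0.063
t 9.6333
position [ 0.5881 -0.206   0.1699]
ee_rot [-3.0972e+00 -5.2160e-01  7.0000e-04]
joint_pos [ 0.2575  0.5539  0.0071  1.6618 -0.0053  0.9267 -0.9704]
wrist_force [ 0.2187  0.1458 -2.2587]
wrist_torque [ 0.0114  0.0884 -0.017 ]
width 0.063
yaw 19.117976411283657 [-5.98667050e-04  6.86442382e-04 -9.99999585e-01]
tool err norm [-1.35541898e-03  1.01904943e-02 -8.14548446e-06]
top or (array([ 639.1, -187.4]), np.float32(17.666782), array([75.4, 62.9]), array([[ 593.7, -168.9],
       [ 612.8, -228.8],
       [ 684.6, -205.9],
       [ 665.5, -146. ]], dtype=float32))
top or (array([ 610.7, -196.5]), np.float32(17.666792), array([135.1,  62.9]), array([[ 536.8, -187. ],
       [ 555.9, -246.9],
       [ 684.6, -205.9],
       [ 665.5, -146. ]], dtype=float32))
```

View pics/over.png

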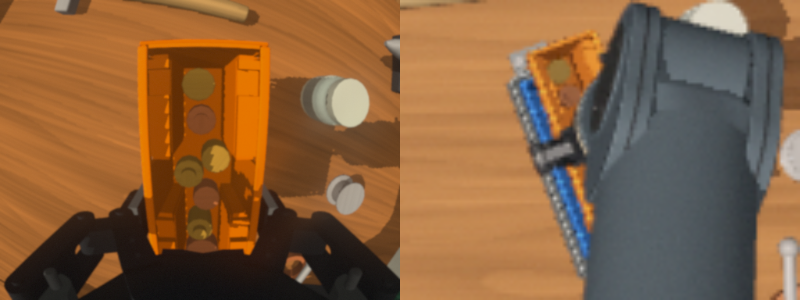

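Turned: the high end now lies over blue's low end, level, yaw 19.12°, contents unmoved. Lowering with a 1 mm sideways correction, then in small steps by feel.

```bash
python3 -m creep '[0,0.007,-0.02,0,0,0,1, 0,0.007,0.05,0,0,0,1, 0,0.007,0.12,0,0,0,1, 0,0.007,0.18,0,0,0,1, 0,0.007,0.23,0,0,0,1, 0,0.007,0.23,0,0,0,1, 0,0.007,0.23,0,0,0,1, 0,0.007,0.23,0,0,0,1]'
python3 -m creep '[0,0,0.013,0,0,0,1, 0,0,0.026,0,0,0,1, 0,0,0.04,0,0,0,1, 0,0,0.04,0,0,0,1]'
python3 -m creep '[0,0,0.01,0,0,0,1, 0,0,0.02,0,0,0,1, 0,0,0.02,0,0,0,1]'
```

```text
t: 10.4
position: [0.5888, -0.2079, 0.1358]
ee_rot: [3.098, 0.519, 0.0]
wrist_force: [0.2, 0.7, -2.0]
width: 0.0624
t: 10.73
position: [0.5884, -0.2078, 0.1294]
ee_rot: [-3.098, -0.519, 0.001]
wrist_force: [-1.2, -0.3, -3.3]
width: 0.0632
t: 10.98
position: [0.5885, -0.2077, 0.1265]
ee_rot: [-3.098, -0.519, 0.0]
wrist_force: [0.0, 0.4, -3.2]
width: 0.0634
```

```bash
python3 -m creep '[0,0,0.01,0,0,0,1, 0,0,0.01,0,0,0,1, 0,0,0.01,0,0,0,1]'
python3 -m creep '[0,0,0.01,0,0,0,1, 0,0,0.01,0,0,0,1, 0,0,0.01,0,0,0,1]'
python3 -m creep '[0,0,0.01,0,0,0,1, 0,0,0.01,0,0,0,1, 0,0,0.01,0,0,0,1]'
```

```text
t: 11.23
position: [0.5886, -0.2078, 0.1252]
ee_rot: [-3.098, -0.519, 0.0]
wrist_force: [-0.4, 0.5, -3.6]
width: 0.0627
t: 11.48
position: [0.5886, -0.2078, 0.1237]
ee_rot: [-3.098, -0.519, 0.0]
wrist_force: [0.0, 0.9, -3.0]
width: 0.0629
t: 11.73
position: [0.5887, -0.2079, 0.1222]
ee_rot: [3.098, 0.519, 0.0]
wrist_force: [-0.7, -0.6, -2.8]
width: 0.0628
```

```bash
python3 -m creep '[0,0,0.007,0,0,0,1, 0,0,0.007,0,0,0,1, 0,0,0.007,0,0,0,1]'
python3 -m creep '[0,0,0.007,0,0,0,1, 0,0,0.007,0,0,0,1, 0,0,0.007,0,0,0,1]'
```

```text
t: 11.98
position: [0.5888, -0.2078, 0.122]
ee_rot: [3.098, 0.519, 0.001]
wrist_force: [-2.8, 1.6, 4.5]
width: 0.0631
t: 12.23
position: [0.5889, -0.2078, 0.1219]
ee_rot: [3.098, 0.519, 0.002]
wrist_force: [-5.5, 2.6, 14.7]
width: 0.0632
```

Contact at TCP z 0.122, which is exactly the "riding on shoulders" height. I'll ease the pressure off and slide along tool -x (cradle +x), watching for the drop.

```bash
python3 -m creep '[0,0,-0.009,0,0,0,1, 0,0,-0.009,0,0,0,1, 0,0,-0.009,0,0,0,1]'
python3 -m creep '[-0.013,0,0,0,0,0,1, -0.026,0,0,0,0,0,1, -0.026,0,0,0,0,0,1]'
python3 -m creep '[-0.013,0,0,0,0,0,1, -0.02,0,0,0,0,0,1, -0.02,0,0,0,0,0,1]'
```

```text
t: 12.48
position: [0.5889, -0.2078, 0.122]
ee_rot: [3.098, 0.519, 0.001]
wrist_force: [-1.1, 1.0, 6.5]
width: 0.0634
t: 12.73
position: [0.5859, -0.209, 0.122]
ee_rot: [3.098, 0.52, 0.003]
wrist_force: [3.6, 2.2, 5.0]
width: 0.063
t: 12.98
position: [0.5826, -0.2102, 0.1219]
ee_rot: [3.098, 0.519, 0.002]
wrist_force: [3.4, 1.0, 6.0]
width: 0.0631
```

```bash
python3 -m creep '[-0.01,0,0,0,0,0,1, -0.013,0,0,0,0,0,1, -0.013,0,0,0,0,0,1]'
python3 -m creep '[-0.01,0,0,0,0,0,1, -0.01,0,0,0,0,0,1, -0.01,0,0,0,0,0,1]'
```

```text
t: 13.23
position: [0.5783, -0.2109, 0.1204]
ee_rot: [-3.098, -0.518, 0.006]
wrist_force: [-0.1, 0.7, -3.4]
width: 0.0633
t: 13.48
position: [0.5781, -0.2113, 0.121]
ee_rot: [-3.098, -0.518, 0.002]
wrist_force: [0.2, 0.8, -4.2]
width: 0.0631
```

The support force vanished at x of about 0.578, as predicted, so the feet are over the notches. Lowering in small steps.

```bash
python3 -m creep '[0,0,0.01,0,0,0,1, 0,0,0.01,0,0,0,1, 0,0,0.01,0,0,0,1]'
python3 -m creep '[0,0,0.01,0,0,0,1, 0,0,0.01,0,0,0,1, 0,0,0.01,0,0,0,1]'
```

```text
t: 13.73
position: [0.5787, -0.2111, 0.1198]
ee_rot: [-3.098, -0.519, 0.001]
wrist_force: [-0.4, 0.7, -3.8]
width: 0.0631
t: 13.98
position: [0.5788, -0.2111, 0.1184]
ee_rot: [-3.098, -0.519, 0.0]
wrist_force: [0.1, 0.5, -3.0]
width: 0.0627
```

```bash
python3 -m creep '[0,0,0.008,0,0,0,1, 0,0,0.008,0,0,0,1, 0,0,0.008,0,0,0,1]'
python3 -m creep '[0,0,0.006,0,0,0,1, 0,0,0.006,0,0,0,1, 0,0,0.006,0,0,0,1]'
```

```text
t: 14.23
position: [0.5788, -0.2112, 0.1172]
ee_rot: [-3.098, -0.519, 0.0]
wrist_force: [1.0, 0.2, -3.4]
width: 0.063
t: 14.48
position: [0.579, -0.2112, 0.1166]
ee_rot: [3.098, 0.519, 0.001]
wrist_force: [0.1, 0.1, -0.3]
width: 0.0631
```

Contact at 0.1166, exactly 5.5 mm below riding, with no side force. Settling a touch more, then opening.

```bash
python3 -m creep '[0,0,0.003,0,0,0,1, 0,0,0.003,0,0,0,1, 0,0,0.003,0,0,0,0.9]'
python3 -m creep '[0,0,0,0,0,0,-1, 0,0,0,0,0,0,-1, 0,0,0,0,0,0,-1, 0,0,0,0,0,0,-1, 0,0,0,0,0,0,-1, 0,0,0,0,0,0,-1]'
python3 -m creep '[0,0,-0.05,0,0,0,-1, 0,0,-0.15,0,0,0,-1, 0,0,-0.35,0,0,0,-1, 0,0,-0.6,0,0,0,-1, 0,0,-0.9,0,0,0,-1, 0,0,-0.9,0,0,0,-1, 0,0,-0.9,0,0,0,-1]'
python3 - <<'E'
from h import *
st(); w=grab('wrist'); w['fish']=1; s=grab('scene')
h=cv2.cvtColor(w['img'],cv2.COLOR_RGB2HSV).astype(int); m=((h[:,:,1]>225)&(h[:,:,2]>130)&(h[:,:,0]<22)).astype(np.uint8)*255; z=np.zeros_like(m); z[:,215:310]=m[:,215:310]; print(rect(w,z,.1485))
im=np.hstack([cv2.resize(w['img'],(400,300)),cv2.resize(s['img'][195:285,160:280],(400,300))]); cv2.imwrite('pics/done.png',im[:,:,::-1])
E
```

```text
t: 14.73
position: [0.579, -0.2112, 0.1165]
ee_rot: [3.098, 0.519, 0.001]
wrist_force: [-1.0, 0.6, 5.0]
width: 0.0628
t: 15.23
position: [0.5788, -0.2112, 0.1158]
ee_rot: [-3.098, -0.519, 0.0]
wrist_force: [-0.1, 0.0, -0.2]
width: 0.0858
t: 15.82
position: [0.5803, -0.2118, 0.2548]
ee_rot: [3.096, 0.518, 0.009]
wrist_force: [-0.3, -0.3, -1.1]
width: 0.0853
t 15.8167
position [ 0.5803 -0.2118  0.2548]
ee_rot [3.0956 0.5185 0.0092]
joint_pos [ 0.2655  0.4661  0.0133  1.5702 -0.0066  1.0988 -0.9586]
wrist_force [-0.2971 -0.3221 -1.0601]
wrist_torque [-0.0087  0.0373 -0.0419]
width 0.0853
(array([ 579.8, -210.2]), np.float32(18.301964), array([180.2,  63.7]), array([[ 484.2, -208.2],
       [ 504.2, -268.7],
       [ 675.3, -212.1],
       [ 655.3, -151.6]], dtype=float32))
```

View pics/done.png

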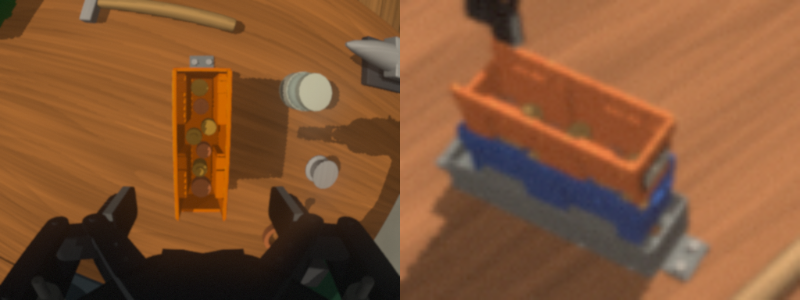

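The orange tote sits level on blue with its card end over blue's low end and its contents in. Its rim casts to 180.2 x 63.7 mm at the seated height, centred at (0.580,-0.210). Arm is clear, so I'm handing in.

```bash
python3 -c "
from plant import arm; print(arm.close_job())"
```

```text
the job is handed in; nothing more can be done
None
```

The orange tote is stacked and fully seated on the blue tote, and the job was handed in at about 16 s of the 48 allowed. I gripped it by the skirts, carried it level through a half turn and set it on the shoulders about 11 mm short. I then slid it along by feel until the feet dropped in, lowered it, released it and backed the arm off.

**Feel:** The feet touched the shoulders at TCP height 0.122. The support force vanished at about x = 0.578, where I expected the seat. It touched down again at 0.1165, 5.5 mm lower as specified, with almost no side force. The vertical force peaked at about 15 N in one lowering step on the shoulders, and I eased it off straight away. While sliding, the side force was about 4 N.

**Sight:** The last pictures show it level, with the card end over the blue tote's low end and the blanks still inside. The rim measures 180 x 64 mm at the seated height, centred at (0.580, -0.210), within 2 mm of the blue tote's measured centre.

**Disagreements:** The top and wrist cameras differed by 2–3 mm along the totes and 1–2 mm sideways. The final wrist yaw read 18.3° against 19.1° for the blue tote; I put that down to the picture being taken while the arm was still settling and did not check it again.

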